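Eject the drive tray of the yellow dock with the ejector pin

ROBOT

A 6-joint arm with a two-finger parallel gripper is mounted at the origin on the work surface. World frame = base frame: x ahead of the robot, y to its left, z up, the work surface at z = 0. Lengths are in m, angles in rad, forces in N, time in s.
With the tool pointing down it reaches from about 0.275 to 1 m from the base axis. Payload 8.4 kg.
Tool frame: the origin (TCP) lies on the centre line of the jaws, within the pads' length; the fingertips stand 17 mm ahead of it and the grasp point (between the pads) lies 2 mm behind it (bot.tcp_to_tips is the z of the fingertips in the tool frame, in m); z points along the fingers, y is the line along which they close (so a half turn about z gives the same grasp; the last joint's range is limited). The gripper opens to 85 mm and grips with 20 to 120 N. Pads are 22 mm wide; open, the fingers measure 114 mm over their backs; the gripper's body (76 mm by 85 mm) begins 54 mm behind the grasp point. The pads swing forward as they close: fully open they stand 13 mm farther back than shut.
Start: joints at [1.155, 0.353, 1.633, -0, 1.155, -0.002], TCP at [0.251, 0.572, 0.224] pointing down, gripper open.
Joint ranges: [-2.63, 2.63], [-0.92, 2.1], [0.06, 2.66], [-1.3, 4.44], [0, 2.69], [-3.02, 3.02]. Speed limits (rad/s): [2.22, 2.22, 2.79, 3.14, 3.14, 3.14].

INTERFACE

Orientations are given as a unit quaternion [x, y, z, w].
In Python, from workcell import bot, hand, kinematics, get_obs, vision, hand_in gives the robot as it stands. The module is installed in compiled form; this text tells all that it offers. Calls block until the motion is done:
- bot.reach(position, orientation): joint-space move of the TCP to a pose.
- bot.servo_line(position, ori=None, velocity=0.15): straight line of the TCP; ori=None keeps the orientation; velocity is the mean speed in m/s.
- bot.goto_joints(angles): joint-space move.
- hand.move_gripper(opening, strength=None): finger opening in m; strength is the grip in N (None keeps the last); returns when the fingers have stopped.
- bot.dwell(seconds).
- kinematics.solve_ik(position, orientation): joint angles nearest the present ones, or None.
- get_obs(): the state.
- vision.read_camera(name): name is "side" or "top"; returns a dict with "frame" (420x560x3 uint8, red, green, blue), "intrinsics" (3x3 intrinsics, pixels), "dist" ([k1, k2, p1, p2, k3] as OpenCV has them; the pictures are not rectified), "view" (4x4, takes a point from world to camera coordinates). Camera axes: x right, y down, z forward; pixel columns grow to the right and rows downward; lengths in m; the calibration is good to about 2 mm. A picture is of the moment at which its call begins. There is no depth.
A pose or a line that the arm cannot do raises bot.IKError and nothing moves.
- hand_in(): hands the job in, once; it reports no verdict.
The state is a dict: "time_s": time; "joint_pos": joint angles; "joint_vel": joint speeds; "joint_efforts": joint torques, N m; "position": TCP position; "orientation": TCP orientation; "wrist_force": force on the tool from outside, world axes, zero at the start; "ft_torque": the same for the moment, N m; "gripper_width": finger opening in m.
Only numpy, scipy, OpenCV 4.12 (cv2) and the standard library are available. Lean on these libraries where they do the work, as an engineer would, in place of code of your own. Each camera call takes 0.05 s, during which the arm holds its last target. There are 200 camera calls.

TASK

The yellow drive dock has to give up its tray: take the red ejector pin out of its white stand, push its rod straight down through the hole in the top of the yellow dock until the tray springs out, then put the pin back upright in the stand. Leave the green dock's tray shut.

Things in the scene. Friction and masses are not known exactly. Their poses are not given: they have to be found in the camera images.
- pin: Loose ejector pin, 151 mm, about 90 g, hanging upright in the stand. Origin: the rod's tip; z runs up the rod. Steel rod 6 mm thick, z 0 to 80 mm; round red guard 44 mm across, z 80 to 86 mm; round red handle 22 mm across with a black band, z 86 to 151 mm, to be gripped from any side.
- stand: White fixed stand, 60 x 60 mm, 95 mm high, with an upright square bore 24 mm wide right through its middle. Origin: centre of its underside, on the table; z up. In its place the pin has its rod in the bore and its guard resting on the stand's top, the tip 15 mm above the table.
- yellow_dock: The yellow drive dock: fixed black box, 160 mm (x) x 110 mm (y) x 60 mm high, with a yellow top 6 mm thick and a yellow tray front on its -x side. Origin: centre of its underside, on the table; z up. The tray comes out towards -x.
- yellow_hole (a point): Centre of the round access hole, 20 mm across, in the yellow dock's top, level with the top surface (60 mm above the table), 20 mm from the dock's middle towards +x; axes as the dock's. A hidden latch plate, 34 mm square, waits 25 mm below this point.
- yellow_latch (a joint): How far the yellow dock's hidden latch plate is pushed down, in m: 0 at rest, hard stop at 0.014 (rod tip 39 mm below the top surface). It yields to 3 to 8 N, lets the tray go at about 0.008 (tip 33 mm below) and springs back up when the rod leaves.
- yellow_tray (a joint): How far the yellow dock's tray is out, in m: 0 shut and latched, 0.045 fully out. Once let go, its spring drives it all the way out in about half a second, and it stays out.
- green_dock: The green drive dock, of the same make and size as the yellow one and with the same hole and latch, but with a green top and a green tray front. It is not to be opened.
- green_tray (a joint): How far the green dock's tray is out, in m: 0 shut, to be left so.
Not all that is in view belongs to the job. Leave any blue or brown look-alike of the pin alone.

How it is judged:
By the outcome, as a careful person would: the job done as asked, in the order asked, and still so for the second after the job is handed in, with the robot touching nothing.
It also fails if it takes over 58 s, if anything falls off the work surface, if the arm or the gripper's body presses on something with over 40 N, if the wrist force passes 120 N, or if a joint passes its speed limit or range.

## Working session

There is one attempt and no reset: what is moved stays moved. The work goes in short steps, each a Python script; the robot and the scene stay as the last script left them, time stands still between calls to the robot, and variables do not carry over. Pictures are saved under pics/ and viewed, on a budget of 10 in all, crops included, one or two more only if the job needs it, and the job is handed in when it is done.

```bash
mkdir -p pics
cat > h.py <<'E'
import numpy as np, cv2
from workcell import bot, hand, kinematics, get_obs, vision, hand_in
def snap(name,fn,crop=None,scale=1):
    c=vision.read_camera(name); f=c["frame"][:,:,::-1]
    np.savez('pics/%s_cal.npz'%name,K=c["intrinsics"],d=c["dist"],V=c["view"])
    cv2.imwrite('pics/raw_'+fn,f)
    if crop: x0,y0,x1,y1=crop; f=f[y0:y1,x0:x1]
    if scale!=1: f=cv2.resize(f,None,fx=scale,fy=scale,interpolation=cv2.INTER_CUBIC)
    cv2.imwrite('pics/'+fn,f)
def ray(name,uv):
    z=np.load('pics/%s_cal.npz'%name); V=z['V']
    p=cv2.undistortPoints(np.array([[uv]],float),z['K'],z['d'])[0,0]
    return -V[:3,:3].T@V[:3,3], V[:3,:3].T@np.array([p[0],p[1],1])
def onz(name,uv,h):
    c,d=ray(name,uv); return c+d*(h-c[2])/d[2]
def tri(uvs,uvt):
    A=np.zeros((3,3));b=np.zeros(3)
    for n,uv in(('side',uvs),('top',uvt)):
        c,d=ray(n,uv); d=d/np.linalg.norm(d); P=np.eye(3)-np.outer(d,d); A+=P;b+=P@c
    return np.linalg.solve(A,b)
def proj(name,X):
    z=np.load('pics/%s_cal.npz'%name); V=z['V']
    return cv2.projectPoints(np.array(X,float).reshape(-1,3),cv2.Rodrigues(V[:3,:3])[0],V[:3,3],z['K'],z['d'])[0].reshape(-1,2)
E
python3 - <<'E'
from h import *
snap('top','t1.png',scale=1.42);snap('side','s1.png',scale=1.42)
o=get_obs();print(o['orientation'],o['time_s'],bot.tcp_to_tips)
E
```

```text
[ 2.05439232e-01  9.78669669e-01 -6.18649734e-04 -1.35310469e-04] 0.1 0.017
```

View pics/t1.png

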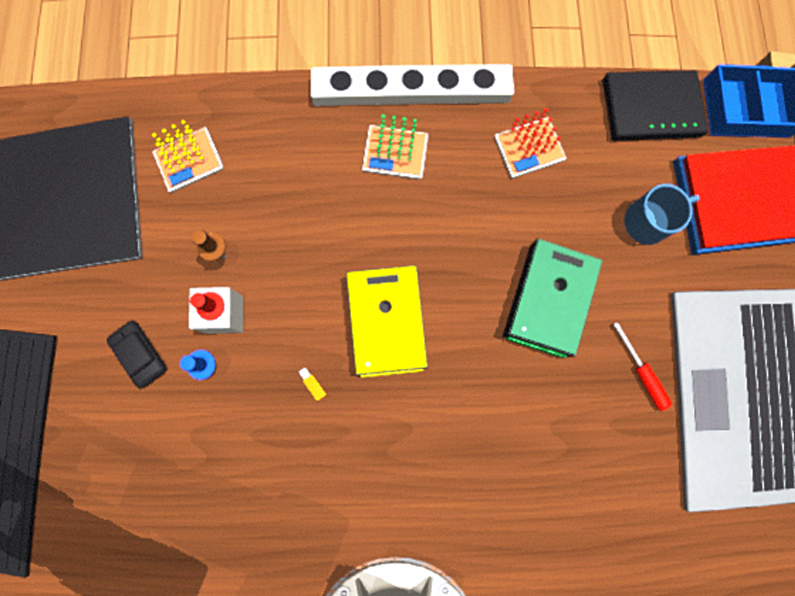

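View pics/s1.png

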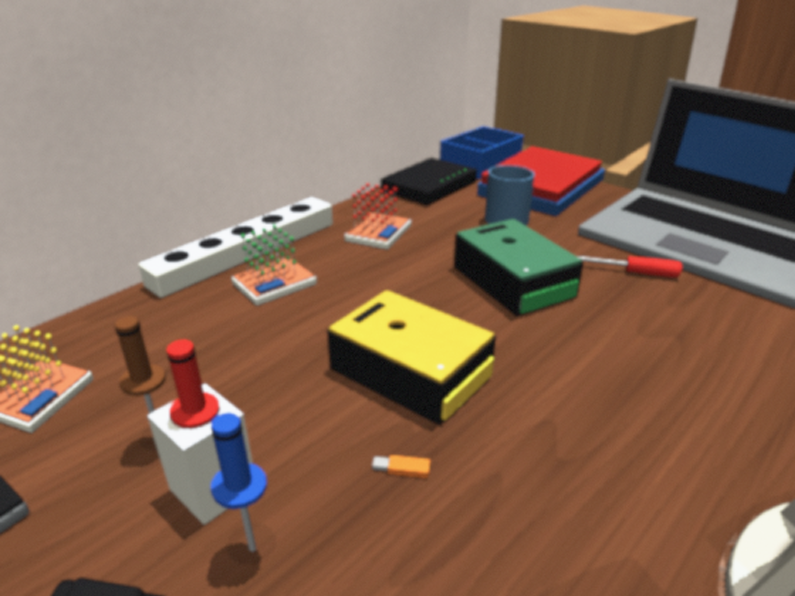

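The top picture (1.42x scale) shows three pins: red at (207,303) in the white stand, blue at (200,364), and brown at (209,246). Only the red one fits the description. The yellow dock's hole is at (385,307) and the green dock's at (560,284). In the side picture the red pin's top is at (181,348) and the yellow hole is at (397,325). I'll enlarge crops of both views to confirm and measure.

Run:
```python
from h import *
t=cv2.imread('pics/raw_t1.png');s=cv2.imread('pics/raw_s1.png')
R=lambda i,x,y,w,h,k:cv2.resize(i[y:y+h,x:x+w],None,fx=k,fy=k,interpolation=cv2.INTER_CUBIC)
a=np.hstack([R(t,125,190,66,48,6),R(t,238,180,66,48,6)]) # 396x288 each
b=np.hstack([R(s,100,235,80,60,5)[:300,:396],R(s,228,200,79,60,5)[:300,:395]])
b=cv2.copyMakeBorder(b,0,0,0,a.shape[1]-b.shape[1],0)
cv2.imwrite('pics/c1.png',np.vstack([a,b]))
print(proj('top',[[.251,.572,.224],[.3,.3,0]]),proj('side',[.251,.572,.224]))
for n in('top','side'):
    print(n,ray(n,(280,210)))
```

```text
[[-27.0229917  353.6663526 ]
 [143.65380116 317.54443537]] [[-42.55300606 568.7071525 ]]
top (array([0.4022916 , 0.0059266 , 1.04665433]), array([ 0.13080078, -0.02185816, -0.99120497]))
side (array([0.12407145, 0.44050093, 0.45529522]), array([ 0.5743603 , -0.63140037, -0.52137992]))
```

View pics/c1.png

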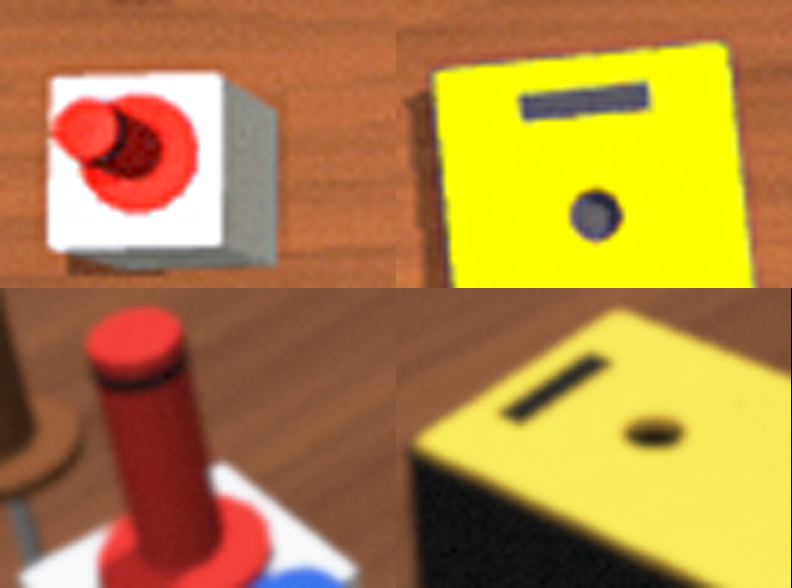

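Run:
```python
from h import *
T=lambda x,y:(125+(x+.5)/6-.5,190+(y+.5)/6-.5)
T2=lambda x,y:(238+(x-396+.5)/6-.5,180+(y+.5)/6-.5)
S=lambda x,y:(100+(x+.5)/5-.5,235+(y-288+.5)/5-.5)
S2=lambda x,y:(228+(x-396+.5)/5-.5,200+(y-288+.5)/5-.5)
c=[onz('top',T(*p),.095) for p in((52,77),(220,75),(222,245),(50,247))]
print('stand',np.round(c,4),np.mean(c,0)); d=c[1]-c[0];print('yaw',np.arctan2(d[1],d[0]),np.linalg.norm(d))
print('guard',onz('top',T(138,152.5),.1013)); print('handle',onz('top',T(87,132),.166),tri(S(135,338),T(87,132)),onz('side',S(135,338),.166))
print('hole',onz('top',T2(596,216),.06),tri(S2(654,432),T2(596,216)),onz('side',S2(654,432),.06))
# dock top corners from full pic
f=lambda x,y:((x+.5)/1.42-.5,(y+.5)/1.42-.5)
c=[onz('top',f(*p),.06) for p in((347,272),(417,266),(426,368),(357,376))]
print(np.round(c,4),np.mean(c,0)); m=(c[0]+c[1]-c[2]-c[3])/2;print('dock yaw',np.arctan2(m[1],m[0]),np.linalg.norm(m))
for n in('blue',):print(n,onz('top',f(203,364),.05))
```

```text
stand [[0.5513 0.2976 0.095 ]
 [0.5506 0.2369 0.095 ]
 [0.4901 0.2356 0.095 ]
 [0.4906 0.2973 0.095 ]] [0.52064541 0.26684928 0.095     ]
yaw -1.582484992098185 0.06070794514240921
guard [0.52273229 0.26431336 0.1013    ]
handle [0.52163446 0.26375797 0.166     ] [0.52212293 0.26453712 0.16519493] [0.52163213 0.26539664 0.166     ]
hole [0.52065104 0.00431077 0.06      ] [0.52123045 0.00474856 0.05976851] [0.52160643 0.00537062 0.06      ]
[[ 0.5755  0.0618  0.06  ]
 [ 0.5825 -0.0469  0.06  ]
 [ 0.4247 -0.056   0.06  ]
 [ 0.4151  0.0491  0.06  ]] [0.49948272 0.00199477 0.06      ]
dock yaw 0.06850728130401822 0.15949212258238285
blue [0.43820281 0.28811184 0.05      ]
```

Measurements: pin at about (0.522, 0.2645), stand at (0.5206, 0.267), yellow hole at (0.521, 0.0047). The crop confirms the red pin is in the white stand. Next I'll grip it and lift.

Run:
```python
from h import *
p=np.array([.522,.2645]); 
qs=[[0,1,0,0],[1,0,0,0]]
j0=np.array(get_obs()['joint_pos']); js=[kinematics.solve_ik([*p,.26],q) for q in qs]; print(js)
i=min((k for k in(0,1) if js[k] is not None),key=lambda k:abs(js[k][5]))
q=qs[i]; print(q)
hand.move_gripper(.05,60)
bot.reach([*p,.25],q)
bot.servo_line([*p,.129],velocity=.1)
print(get_obs()['wrist_force'])
hand.move_gripper(0.0,60)
o=get_obs();print(o['gripper_width'],o['wrist_force'],o['position'],o['time_s'])
bot.servo_line([*p,.26],velocity=.1)
o=get_obs();print(o['gripper_width'],o['wrist_force'],o['position'],o['time_s'])
snap('top','t2.png',scale=1.42);snap('side','s2.png',scale=1.42)
```

```text
[array([ 4.66433911e-01,  2.58618688e-01,  1.68131292e+00, -4.44089210e-16,
        1.20166104e+00, -1.10436242e+00]), array([ 4.66433911e-01,  2.58618688e-01,  1.68131292e+00, -4.44089210e-16,
        1.20166104e+00,  2.03723024e+00])]
[0, 1, 0, 0]
[-0.12817354 -0.39806599  0.12680067]
0.020305468017184827 [-1.53847309 -0.34150881  6.33538664] [0.52235368 0.2646631  0.12969927] 3.7917
0.020097275217423872 [ 0.07496241  0.43706322 -0.33401395] [0.52163343 0.26432896 0.25924845] 5.25
```

View pics/s2.png

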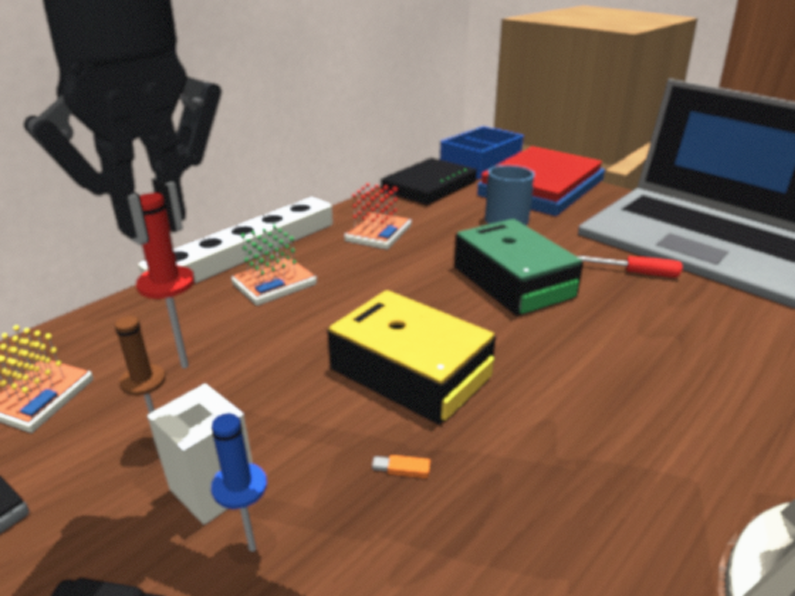

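The pin is held and clear of the stand, with its tip at about (184,366) and guard centre at (165,283). Next I'll compare those with the expected projections.

Run:
```python
from h import *
f=lambda x,y:((x+.5)/1.42-.5,(y+.5)/1.42-.5)
x,y=.5217,.2645
for z0 in(.14,.145,.15): print(z0,[np.round((proj('side',[x,y,z0+k])[0]+.5)*1.42-.5,1) for k in(0,.083,.151)])
t=cv2.imread('pics/raw_t2.png');s=cv2.imread('pics/raw_s2.png')
R=lambda i,x,y,w,h,k:cv2.resize(i[y:y+h,x:x+w],None,fx=k,fy=k,interpolation=cv2.INTER_CUBIC)
cv2.imwrite('pics/c2.png',np.hstack([R(t,105,180,66,100,6)[:600],R(s,85,125,66,140,6)[:600] if 0 else cv2.resize(s[125:265,85:178],(396,600))]))
```

```text
0.14 [array([186.8, 372.3]), array([167. , 286.3]), array([148.8, 203.2])]
0.145 [array([185.7, 367.6]), array([165.8, 280.6]), array([147.4, 196.5])]
0.15 [array([184.6, 362.8]), array([164.5, 274.8]), array([146. , 189.8])]
```

View pics/c2.png

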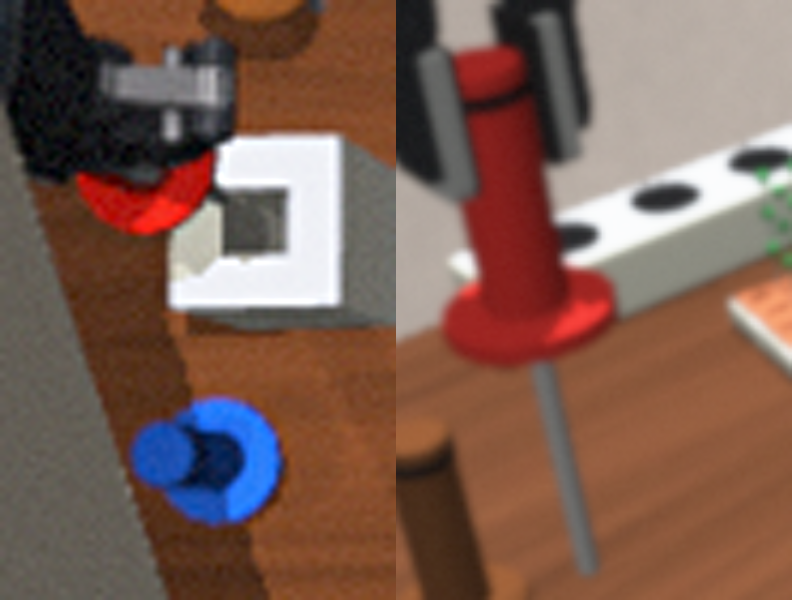

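The pin hangs upright, and its tip is within about 1 mm of expectation. Next: move over the yellow hole, verify, then push in steps.

Run:
```python
from h import *
h=np.array([.5212,.0047])
bot.servo_line([*h,.26],velocity=.13)
bot.servo_line([*h,.19],velocity=.1)   # tip ~ .076
bot.dwell(.2)
o=get_obs();print(o['position'],o['wrist_force'],o['time_s'])
snap('top','t3.png');snap('side','s3.png')
t=cv2.imread('pics/raw_t3.png');s=cv2.imread('pics/raw_s3.png')
cv2.imwrite('pics/c3.png',np.hstack([cv2.resize(t[170:275,235:315],(396,520)),cv2.resize(s[140:270,220:319],(396,520))]))
x,y,z=o['position'];b=z-.1137
print(proj('side',[[x,y,b],[*h,.06]]))
```

```text
[0.52160952 0.00468826 0.19063728] [-0.6037721   0.31350457 -0.45790819] 8.55
[[279.48551554 219.5211424 ]
 [279.65969986 228.32500726]]
```

View pics/c3.png

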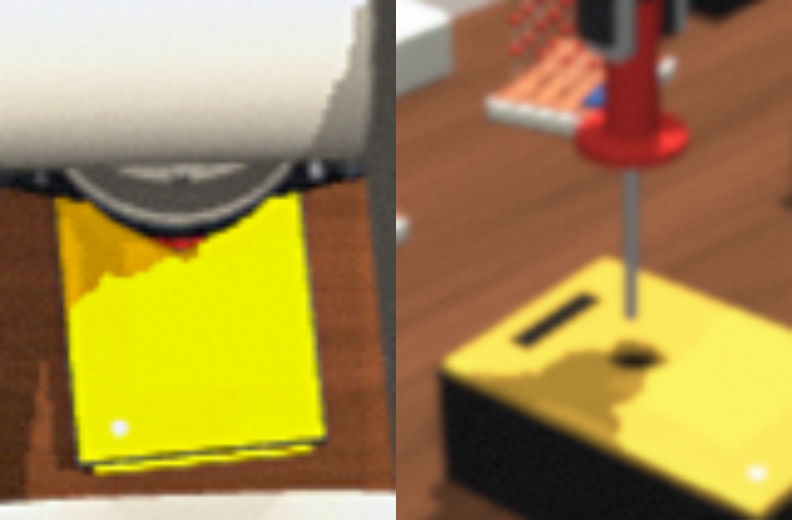

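The tip is at about (278,219) raw and the hole at (280,228.5), so the tip is roughly 1 mm off to one side. I'll correct that and push.

Run:
```python
from h import *
x,y=.5200,.0040
off=.1137
for d,v in((-.010,.05),(.022,.06),(.030,.04),(.034,.04),(.0365,.04)):
    bot.servo_line([x,y,.06-d+off],velocity=v); bot.dwell(.1)
    o=get_obs();print(d,np.round(o['position'],4),np.round(o['wrist_force'],2),o['gripper_width'],o['time_s'])
    if np.abs(o['wrist_force']).max()>25: break
bot.dwell(.5)
snap('top','t4.png');snap('side','s4.png')
t=cv2.imread('pics/raw_t4.png');s=cv2.imread('pics/raw_s4.png')
cv2.imwrite('pics/c4.png',np.hstack([cv2.resize(t[190:295,235:315],(396,520)),cv2.resize(s[140:305,220:365],(457,520))[:,:404]]))
```

```text
-0.01 [0.5199 0.004  0.1836] [-0.16  0.35 -0.17] 0.020476793590495583 9.025
0.022 [0.5203 0.004  0.152 ] [ 0.68  0.13 -0.99] 0.02012826159719552 9.8083
0.03 [0.5204 0.004  0.144 ] [-0.17 -0.92  2.19] 0.02043164972098621 10.2583
0.034 [0.5203 0.004  0.14  ] [0.52 0.16 4.33] 0.020256197674193167 10.6083
0.0365 [0.5202 0.004  0.1374] [1.38 0.35 5.17] 0.020064384032280315 10.9583
```

View pics/c4.png

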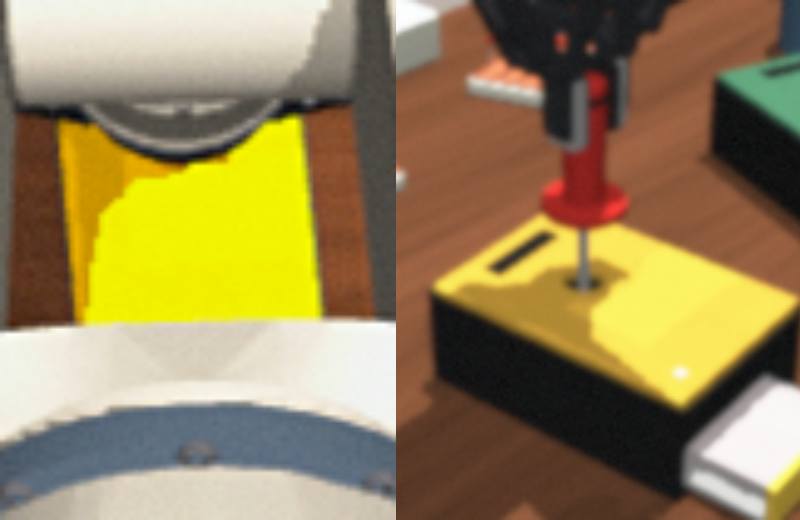

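The yellow tray is fully out, with about 5 N on the rod. Now I'll withdraw and carry the pin back above the stand.

Run:
```python
from h import *
bot.servo_line([.5200,.0040,.26],velocity=.1)
bot.servo_line([.5202,.2655,.26],velocity=.13)
bot.servo_line([.5202,.2655,.222],velocity=.1)
bot.dwell(.2)
o=get_obs();print(o['position'],o['wrist_force'],o['gripper_width'],o['time_s'])
snap('top','t5.png');snap('side','s5.png')
t=cv2.imread('pics/raw_t5.png');s=cv2.imread('pics/raw_s5.png')
cv2.imwrite('pics/c5.png',np.hstack([cv2.resize(t[180:280,115:193],(396,510)),cv2.resize(s[180:310,85:184],(396,510))]))
print(proj('side',[[.5206,.2668,.095]]),proj('side',[[*o['position'][:2],o['position'][2]-.1137]]))
```

```text
[0.52062626 0.26570406 0.22272013] [ 1.15572818  0.45980522 -0.96717833] 0.02039242774731862 15.825
[[137.0816735 291.9405653]] [[135.75739935 282.88082156]]
```

View pics/c5.png

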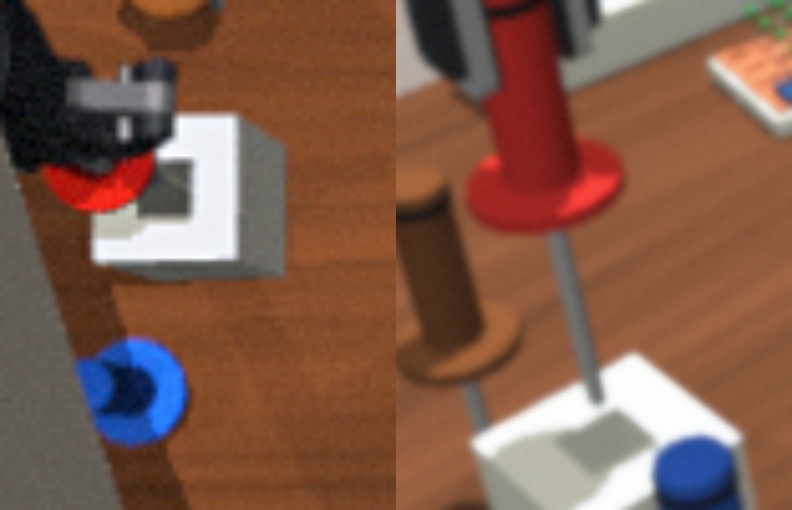

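The tip at raw (135,282) and the bore centre at (137,292) match the projections to within 1 mm, so I'll lower and release.

Run:
```python
from h import *
x,y=.5200,.2660
for z,v in((.140,.08),(.1315,.03),(.130,.02),(.1292,.02),(.1284,.02)):
    bot.servo_line([x,y,z],velocity=v); bot.dwell(.1)
    o=get_obs();print(z,np.round(o['position'],4),np.round(o['wrist_force'],2),o['time_s'])
    if o['wrist_force'][2]>3: break
hand.move_gripper(.05); bot.dwell(.2)
bot.servo_line([x,y,.26],velocity=.1)
bot.reach([.30,.50,.30],[0.205439,0.97867,0,0])
o=get_obs();print(o['wrist_force'],o['time_s'])
snap('top','t6.png',scale=1.42);snap('side','s6.png',scale=1.42)
```

```text
0.14 [0.5204 0.2662 0.1406] [-0.86 -0.74 -0.45] 17.2
0.1315 [0.5201 0.266  0.1315] [ 0.54  0.62 -0.23] 17.7333
0.13 [0.52  0.266 0.13 ] [ 0.62 -0.22 -1.01] 18.0833
0.1292 [0.5201 0.2661 0.1297] [-2.04 -0.22  4.96] 18.4333
[0.41135682 0.2193498  0.46138996] 21.7083
```

View pics/t6.png

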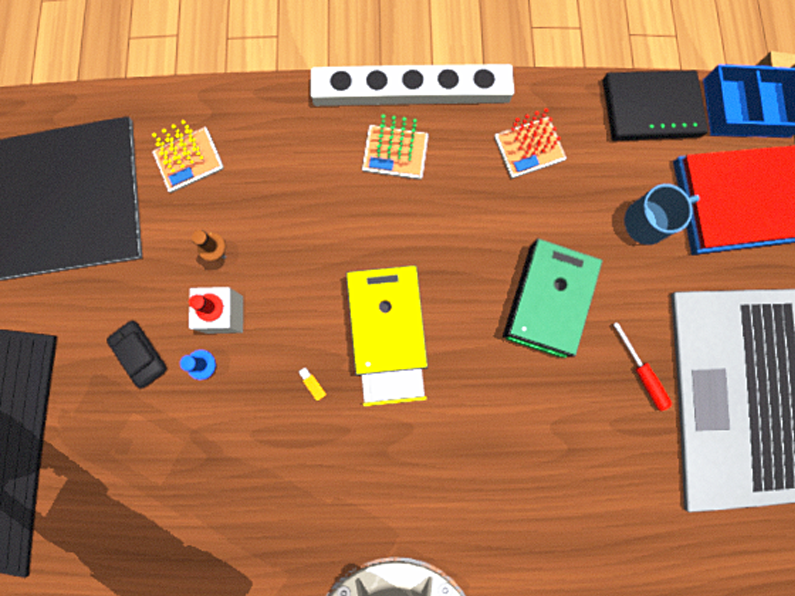

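View pics/s6.png

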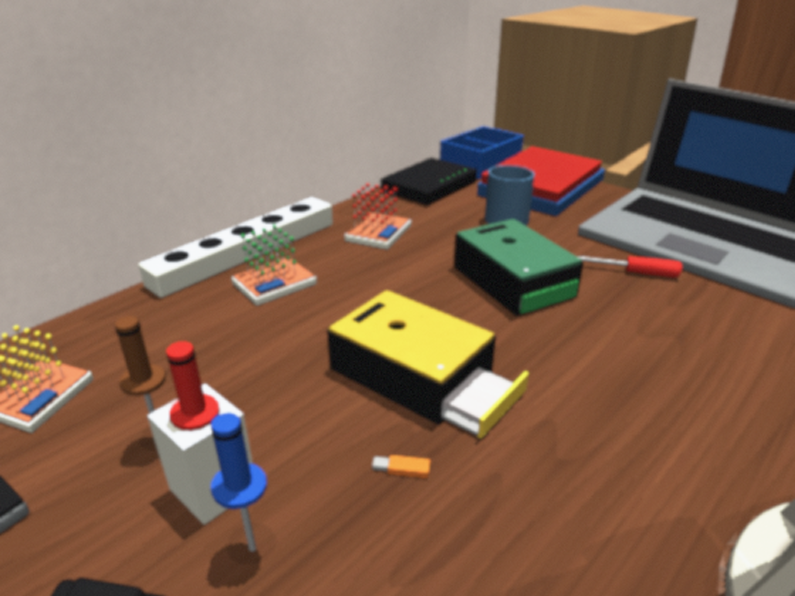

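In both final pictures the red pin stands upright in its stand (top (207,305), side (187,375)). The yellow tray is out (top (393,388)), and the green tray is shut. The blue and brown pins haven't moved.

```bash
python3 -c "
from h import *
hand_in()"
```

```text
the job is handed in; nothing more can be done
```

The yellow tray is out and the red pin is back upright in its white stand. I handed the job in at about 22 s on the robot's clock, well under the 58 s limit.

- **Push:** I took the pin from the stand and pushed its rod about 36 mm down the yellow hole. The latch pushed back with about 5 N, and the tray sprang fully out.
- **Return:** I lowered the pin until its guard met the stand (about 5 N), let go and moved the arm clear.
- **Last checks:** Both final pictures show the yellow tray out, the pin upright in the stand, the green tray shut and the blue and brown pins unmoved. The wrist force was near zero, so nothing was being touched. No check failed; the pin tip was about 1 mm off the expected spot over the hole, and I corrected that before pushing.

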